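# Turn the griddle cakes with the boxed turner

## Robot

A 7-joint arm with a two-finger parallel gripper is mounted at the origin on the work surface. World frame = base frame: x ahead of the robot, y to its left, z up, the work surface at z = 0. Lengths are in m, angles in rad, forces in N, time in s.
With the tool pointing down it reaches from about 0.35 to 0.9 m from the base axis. Payload 8.1 kg.
Tool frame: the origin (TCP) lies midway between the tips of the shut fingers; the grasp point (between the pads) lies 19 mm behind it (arm.hold_point_z is the z of the grasp point in the tool frame, in m); z points along the fingers, y is the line along which they close (so a half turn about z gives the same grasp; the last joint's range is limited). The gripper opens to 92 mm and grips with 3 to 60 N. Pads are 19 mm wide; open, the fingers measure 130 mm over their backs; the gripper's body (75 mm by 190 mm) begins 47 mm behind the grasp point.
Start: joints at [1.117, 0.434, 0.025, 1.573, -0.012, 1.134, -0.075], TCP at [0.215, -0.587, 0.227] pointing down, gripper open.
Joint ranges: [-2.62, 2.62], [-0.44, 2.09], [-1.27, 1.32], [0.08, 2.57], [-1.32, 4.46], [0.12, 2], [-2.74, 2.74]. Speed limits (rad/s): [2.22, 2.22, 3.01, 3.01, 3.14, 3.14, 3.14].

## Interface

Orientations are given as a rotation vector (axis times angle).
In Python, from cell import arm, get_image, camera_params, job gives the robot as it stands.
- The arm moves only by the tool send_rows, never from a script. Its argument "deltas" is a list of rows, each a list of 3 entries, a list of its own where there are three numbers: the shift along the world's x, y, z in m, then the turn, a rotation vector about the world's x, y, z in rad, then the finger opening in m, from 0 to 0.0918. In form: [[[tx, ty, tz], [ax, ay, az], gripper], ...]. A call has exactly 10 rows; each row shifts and turns the commanded pose from where the row before left it; what a row does not reach is not made up. A row lasts 1/10 s, in which the tool goes at most 50 mm and 8.59 degrees, less where a joint would pass 70% of its speed; a pose out of reach is approached as far as the arm can. A call with a gripper value outside its range is refused whole. The fingers move at their own pace and stop on an object; "force" is the grip in N (left out, the last holds). Time passes only in rows, so rows that do not move let the fingers close, or fill a call up. It gives the time, the measured TCP pose, the force and the opening at its end, in the units of the state.
- arm.observe(): the state, without advancing time (a new reading comes with each control period).
- get_image(name): name is "scene" or "top" or "wrist"; returns the picture (384x512x3 uint8, red, green, blue); there is no depth.
- camera_params(name): a dict with "fov_y" (degrees; the focal length in pixels is half the picture's height over the tangent of half this angle, whatever the lens; pixels are square), "cx", "cy" (the principal point, pixels), "rvec" (rotation vector, rad) and "tvec" (3), from world to camera coordinates, as OpenCV has them. Camera axes: x right, y down, z forward; pixel columns grow to the right and rows downward; lengths in m; the calibration is good to about 2 mm. A picture is of the moment at which its call begins: read the wrist's pose just before it. camera_params takes no time and is no camera call; for the wrist camera it gives the pose at the moment of the call.
- job.sign_off(): hands the job in, once; it reports no verdict.
The state is a dict: "clock": time; "joints": joint angles; "dq": joint speeds; "joint_efforts": joint torques, N m; "position": TCP position; "ee_rot": TCP orientation; "force": force on the tool from outside, world axes, zero at the start; "ft_torque": the same for the moment, N m; "width": opening from 0.0 (shut) to 1.0 (fully open).
Only numpy, scipy, OpenCV 4.12 (cv2) and the standard library are available. Lean on these libraries where they do the work, as an engineer would, in place of code of your own. Each camera call takes 0.05 s, during which the arm holds its last target. There are 200 camera calls.

## Task

Turn both turn buttons of the utensil box aside, lift out its clear cover and lay it flat, handle up, on the wooden board. Then take the turner out of the box and use it, never the fingers, to turn over every griddle cake that shows its plain face, so that all the cakes lie flat on the griddle with their scored cross up. Finally lay the turner back in the open box, blade down, and leave everything else standing where it is.

Things in the scene. Friction and masses are not known exactly. Their poses are not given: they have to be found in the camera images.
- griddle: fixed dark steel griddle plate 320 (x) by 440 (y) mm, flat top 20 mm above its origin (centre of its underside, on the counter). Rims 10 mm wide (8 mm at the sides), 12 mm above the plate, along the back (+x) and the two sides; open at the front (-x)
- cake_a: firm light-brown round cake, 20 mm thick, 90 g: faces 64 mm across, and at mid-height a waist 76 mm across, 6 mm thick, sticking out 6 mm all round, so its underside is 7 mm above the griddle and the turner's blade goes under it. Origin: centre of the face lying down at the start; z up then. Plain face up at the start, cross underneath: to be turned. May be absent
- cake_b: firm light-brown round cake, 20 mm thick, 90 g: faces 64 mm across, and at mid-height a waist 76 mm across, 6 mm thick, sticking out 6 mm all round, so its underside is 7 mm above the griddle and the turner's blade goes under it. Origin: centre of the face lying down at the start; z up then. Plain face up at the start, cross underneath: to be turned. May be absent
- cake_c: firm light-brown round cake, 20 mm thick, 90 g: faces 64 mm across, and at mid-height a waist 76 mm across, 6 mm thick, sticking out 6 mm all round, so its underside is 7 mm above the griddle and the turner's blade goes under it. Origin: centre of the face lying down at the start; z up then. Plain face up at the start, cross underneath: to be turned. May be absent
- cake_d: firm light-brown round cake, 20 mm thick, 90 g: faces 64 mm across, and at mid-height a waist 76 mm across, 6 mm thick, sticking out 6 mm all round, so its underside is 7 mm above the griddle and the turner's blade goes under it. Origin: centre of the face lying down at the start; z up then. Already cross up at the start: must stay so
- box: fixed steel utensil box, 280 (x) by 180 (y) by 60 mm high, origin centre of its underside on the counter. Inside 216 by 100 mm, inner floor 4 mm above the origin; a rebate 240 by 124 mm and 6 mm deep in its top takes the cover. It stands on one side of the griddle and the board on the other; which is on which side varies
- button_l (a joint): black turn button on the box's +y long rim: rad, 0 = straight across the cover's edge, holding it down; counter-clockwise from above is positive; turns 1.6 either way, stays where left (friction 0.04 N m), clear of the cover beyond 1.3; starts within 0.3 of zero
- button_l_top (a point): centre of the top of that button's bar, on its pivot (box frame x = 0, y = +75 mm), 78 mm above the counter. The bar is 44 mm long, 12 mm wide, its underside 2 mm above the rim and the cover, 16 mm high; it lies along the box's y at joint 0. Its axes turn with the bar, whose length is along its y
- button_r (a joint): black turn button on the box's -y long rim: rad, 0 = straight across the cover's edge, holding it down; counter-clockwise from above is positive; turns 1.6 either way, stays where left (friction 0.04 N m), clear of the cover beyond 1.3; starts within 0.3 of zero
- button_r_top (a point): centre of the top of that button's bar, on its pivot (box frame x = 0, y = -75 mm), 78 mm above the counter. The bar is 44 mm long, 12 mm wide, its underside 2 mm above the rim and the cover, 16 mm high; it lies along the box's y at joint 0. Its axes turn with the bar, whose length is along its y
- cover: loose clear plastic cover panel 236 (x) by 120 (y) by 6 mm, 250 g, lying in the box's rebate flush with the rim (54 mm above the counter) with 2 mm play all round; white handle bar in the middle of its top, 14 mm thick (x), 60 mm long (y), 24 mm high. Origin: centre of the panel's underside, z up
- board: fixed light wooden board 280 (x) by 170 (y) by 16 mm, empty; origin centre of its underside on the counter
- turner: loose spatula, 140 g, level in the box, handle to -x. Origin: mid-length, level of its underside (about the centre of mass along x); x towards the blade, z up. Blade 56 mm wide, x 27 to 97 mm, z 0 to 3 mm; wooden handle 16 mm wide, x -97 to 0, z 20 to 48 mm, with a heel at its end (x -97 to -83 mm) down to z 0, so that it stands level. Starts within 13 mm of the box's middle
- turner_tip (a point): middle of the front edge of the turner's blade, at half its thickness (turner x 97.5 mm, z 1.5 mm); axes as the turner's
- salt: glass salt jar 44 mm across, 70 mm tall, steel cap, standing on the griddle near its back; origin centre of its underside. To be left alone
- weight: solid steel bacon weight, 48 mm across and 30 mm high, standing on the griddle near its back; origin centre of its underside. To be left alone
- spice: amber spice jar 44 mm across, 100 mm tall, on the counter at the outer side of the box or the board; origin centre of its underside. To be left alone
- oil: green oil bottle 60 mm across, 160 mm tall, beyond the box or the board; origin centre of its underside. To be left alone
- bowl: white dip bowl 90 mm across, 40 mm high, beyond the box or the board; origin centre of its underside. To be left alone
- mug: blue mug 80 mm across, 90 mm high, on the counter at the outer side of the box or the board; origin centre of its underside. To be left alone
Not all that is in view belongs to the job. Leave any blue or turquoise look-alike of the cake_c alone. What is shaped like the cake_d but turquoise is not meant.

How it is judged:
On the way, in this order (a step that is already met when the one before it is completed fails the run):
1. both turn buttons are turned aside (at least 1.25 rad from straight across) ((value of joint button_l above 1.25 rad or value of joint button_l below -1.25 rad) and (value of joint button_r above 1.25 rad or value of joint button_r below -1.25 rad)), for 0.2 s.
2. the cover lies flat, handle up and released, on the board (x of cover in the frame of board between -0.06 and 0.06 m and y of cover in the frame of board between -0.05 and 0.05 m and angle between cover's own z axis and vertical below 0.06 rad and z of cover in the frame of board below 0.022 m and linear speed of cover below 0.03 m/s and contact force between the fingers and cover below 0.2 N), for 0.2 s.
3. the turner has been taken up out of the box (its origin over 60 mm above the counter) (height (world z) of turner above 0.06 m), for 0.1 s.
4. every cake lies flat on the griddle, cross up (angle between each of cake_a, cake_b, cake_c's own z axis and vertical above 2.99 rad and x of cake_a in the frame of griddle between -0.16 and 0.16 m and y of cake_a in the frame of griddle between -0.22 and 0.22 m and z of cake_a in the frame of griddle between 0.034 and 0.046 m and linear speed of each of cake_a, cake_b, cake_c, cake_d below 0.03 m/s and x of cake_b in the frame of griddle between -0.16 and 0.16 m and y of cake_b in the frame of griddle between -0.22 and 0.22 m and z of cake_b in the frame of griddle between 0.034 and 0.046 m and x of cake_c in the frame of griddle between -0.16 and 0.16 m and y of cake_c in the frame of griddle between -0.22 and 0.22 m and z of cake_c in the frame of griddle between 0.034 and 0.046 m and angle between cake_d's own z axis and vertical below 0.15 rad and x of cake_d in the frame of griddle between -0.16 and 0.16 m and y of cake_d in the frame of griddle between -0.22 and 0.22 m and z of cake_d in the frame of griddle between 0.014 and 0.026 m), for 0.2 s.
At the end, for the whole second after the job is handed in: Every cake present lies flat (within 0.15 rad) and still on the griddle plate with its scored cross up; the cover lies flat and handle up on the board, its centre within 60 mm (along) and 50 mm (across) of the board's; the turner lies blade down on the floor of the box, released (all of step 2 and all of step 4 and x of turner in the frame of box between -0.03 and 0.03 m and y of turner in the frame of box between -0.04 and 0.04 m and angle between turner's own z axis and vertical below 0.15 rad and z of turner in the frame of box below 0.012 m and linear speed of turner below 0.03 m/s and contact force between the fingers and turner below 0.2 N); the robot touches nothing.
It fails at once if the fingers touch a cake (over 2 N) (contact force between the fingers and cake_a above 2 N or contact force between the fingers and cake_b above 2 N or contact force between the fingers and cake_c above 2 N or contact force between the fingers and cake_d above 2 N).
It fails at once if another thing (salt, weight, spice, oil, bowl, mug) is shifted more than 40 mm from its place (distance of any of salt, weight, spice, oil, bowl, mug from where it was at the start of the episode above 0.04 m).
Of cake_a, cake_b, cake_c only 2 to 3 are there at a start; the rules pass over those that are not, and their reading is None.
At some moment in a run one of cake_a, cake_b, cake_c, cake_d may be knocked a few centimetres aside while the robot is not near it.
It also fails if it takes over 208 s, if anything falls off the work surface, if the arm or the gripper's body presses on something with over 40 N, if the wrist force passes 120 N, or if a joint passes its speed limit or range.

## Working session

There is one attempt and no reset: what is moved stays moved. The work goes in short steps, Python scripts to look and compute and a tool call to move; the robot and the scene stay as the last step left them, time stands still between calls to the robot, and variables do not carry over. Pictures are saved under pics/ and viewed, on a budget of 14 in all, crops included, one or two more only if the job needs it, and the job is handed in when it is done.

Besides the shell and the picture viewer there is one more tool, called after "Call:" as name(argument=value, ...) on one line, values as JSON. send_rows: Moves the arm, as the interface text tells. Its arguments: {"type":"object","properties":{"deltas":{"type":"array","items":{"type":"array"}},"force":{"type":"number"}},"required":["deltas"]}

```bash
ls; mkdir -p pics; python3 - <<'E'
from cell import arm,get_image,camera_params,job
import cv2,numpy as np
s=arm.observe();print(s,arm.hold_point_z)
ims=[]
for n in("scene","top"):
    im=get_image(n);cv2.imwrite(f"pics/{n}0.png",im[:,:,::-1]);print(n,camera_params(n))
E
```

```text
pics
{'clock': 0.0, 'joints': array([ 1.11741679,  0.43521471,  0.02496875,  1.57406668, -0.01160469,
        1.13398258, -0.07512937]), 'dq': array([-0.00103883, -0.00113047, -0.00045966,  0.00105275,  0.0011331 ,
       -0.00020797,  0.00182662]), 'joint_efforts': array([ 5.69893837e-04, -6.67838860e+01,  9.85093117e-01, -3.14455998e+01,
       -6.07313938e-02,  4.30686632e-02,  2.27439900e-04]), 'position': array([ 0.21455184, -0.58649796,  0.22596182]), 'ee_rot': array([-3.09197140e+00, -5.47775427e-01,  6.22126099e-04]), 'force': array([ 0.73550368, -0.22787954,  0.14939715]), 'ft_torque': array([ 0.01975847, -0.00024759, -0.06435494]), 'width': 1.0018636861934886} -0.0188
scene {'fov_y': 48.27070387901427, 'cx': 259.62806487537995, 'cy': 183.37509988577747, 'rvec': array([ 2.44992285,  0.88581632, -0.2436304 ]), 'tvec': array([-0.39107919, -0.25392647,  1.77634641])}
top {'fov_y': 54.255914015004045, 'cx': 257.72269351097395, 'cy': 191.15596425508562, 'rvec': array([ 2.1601906 , -2.2063792 ,  0.07965024]), 'tvec': array([0.00664071, 0.53646863, 1.54093035])}
```

View pics/top0.png

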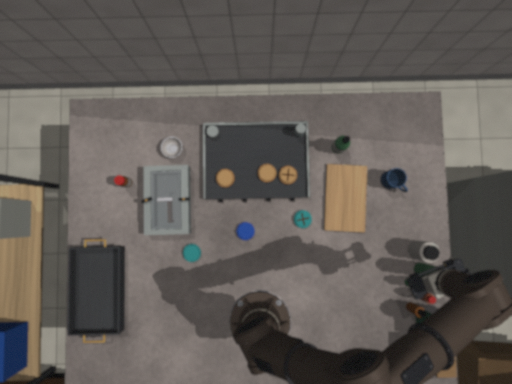

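View pics/scene0.png

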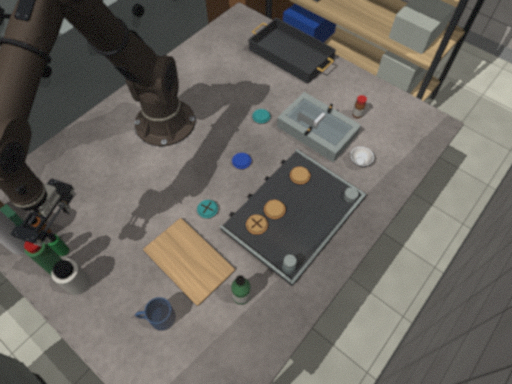

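The top view shows the box at (166,200), the board at (346,198) and the griddle in between. There are two plain cakes at (226,178) and (267,172), and cake_d (cross up) at (288,175). The look-alikes, turquoise at (303,219) and (191,253) and blue at (246,231), lie on the counter off the griddle. They are the wrong colour, so I leave them alone.

```bash
cat > h.py <<'E'
import numpy as np,cv2
from cell import arm,get_image,camera_params,job
def cam(n):
    p=camera_params(n);f=192/np.tan(np.radians(p['fov_y']/2))
    K=np.array([[f,0,p['cx']],[0,f,p['cy']],[0,0,1]]);R=cv2.Rodrigues(np.array(p['rvec']))[0]
    return K,R,np.array(p['tvec'])
def ray(n,uv,z,c=None):
    K,R,t=c or cam(n);uv=np.atleast_2d(uv).astype(float)
    d=(R.T@np.linalg.inv(K)@np.c_[uv,np.ones(len(uv))].T).T;o=-R.T@t
    return o+d*((z-o[2])/d[:,2])[:,None]
def proj(n,P,c=None):
    K,R,t=c or cam(n);q=(K@(R@np.atleast_2d(P).T+t[:,None])).T;return q[:,:2]/q[:,2:]
def blobs(im,lo,hi,amin=30):
    m=cv2.inRange(cv2.cvtColor(im,cv2.COLOR_RGB2HSV),np.array(lo),np.array(hi))
    n,l,s,c=cv2.connectedComponentsWithStats(m);return [(s[i,4],c[i],(l==i)) for i in range(1,n) if s[i,4]>=amin]
def rows(*r):pass
E
python3 - <<'E'
from h import *
np.set_printoptions(precision=4,suppress=True)
for n in("top","scene"):
    im=cv2.imread(f"pics/{n}0.png")[:,:,::-1].copy();c=cam(n)
    print(n,'cam at',-c[1].T@c[2])
    for a,uv,m in blobs(im,(8,70,60),(22,255,255),60):
        cn=cv2.findContours(m.astype(np.uint8),0,2)[0][0]
        print('orange',a,uv,ray(n,uv,.03 if a<1000 else .016,c)[0],cv2.minAreaRect(cn))
hsv=cv2.cvtColor(cv2.imread("pics/top0.png"),cv2.COLOR_BGR2HSV)
for uv in[(150,180),(155,210),(166,200),(205,190),(250,150)]:print(uv,hsv[uv[1],uv[0]])
im=cv2.imread("pics/top0.png")
cr=im[150:260,130:240];cv2.imwrite("pics/box0.png",cv2.resize(im[110:245,130:320],None,fx=4.2,fy=4.2,interpolation=cv2.INTER_CUBIC))
E
```

```text
top cam at [ 0.4214 -0.0048  1.5763]
orange 617 [277.     173.5559] [ 0.6073 -0.0863  0.03  ] ((276.99554443359375, 173.54721069335938), (40.483482360839844, 19.293651580810547), 5.440331935882568)
orange 2751 [345.2435 197.7877] [ 0.5013 -0.3688  0.016 ] ((345.39129638671875, 197.8039093017578), (41.57938766479492, 67.17324829101562), 2.436648368835449)
orange 306 [224.8235 177.634 ] [0.5949 0.1306 0.03  ] ((224.5, 177.5), (19.0, 19.0), 90.0)
orange 5379 [ 23.7048 274.5858] [0.2133 0.9645 0.016 ] ((21.5, 281.5), (43.0, 197.0), 0.0)
orange 105 [ 94.6    241.6286] [0.3425 0.6682 0.03  ] ((94.5, 242.5), (23.0, 9.0), 0.0)
orange 102 [ 93.8333 339.6373] [-0.049  0.667  0.03 ] ((93.5, 338.0), (23.0, 8.0), 0.0)
orange 244 [449.041 370.582] [-0.1987 -0.7533  0.03  ] ((447.0, 367.0), (20.0, 22.0), 90.0)
orange 531 [493.2203 366.3145] [-0.1858 -0.9306  0.03  ] ((494.5, 366.5), (19.0, 33.0), 90.0)
scene cam at [ 1.0298 -0.6452  1.377 ]
orange 97 [235.4845   2.3505] [-0.2729  0.7522  0.03  ] ((236.4158477783203, 3.158414363861084), (7.960297584533691, 22.48784065246582), 84.2894058227539)
orang
[... 940 characters left out ...]
0723876953), (5.738397598266602, 16.462615966796875), 41.18592834472656)
orange 321 [299.6293 175.0436] [0.5942 0.1306 0.03  ] ((299.7500305175781, 175.25001525878906), (19.798988342285156, 19.091880798339844), 45.0)
orange 369 [274.2331 208.9593] [ 0.6112 -0.0433  0.03  ] ((274.2500305175781, 208.75001525878906), (21.21320343017578, 20.50609588623047), 45.0)
orange 390 [256.4436 224.1051] [ 0.601  -0.1302  0.03  ] ((256.5, 224.0), (20.0, 23.0), 90.0)
orange 4014 [188.9148 260.8351] [ 0.5103 -0.3754  0.016 ] ((188.25, 259.75), (79.19595336914062, 53.03300857543945), 45.0)
(150, 180) [ 75   4 128]
(155, 210) [ 90  10 104]
(166, 200) [130   5 153]
(205, 190) [70  8 98]
(250, 150) [105   8  64]
```

View pics/box0.png

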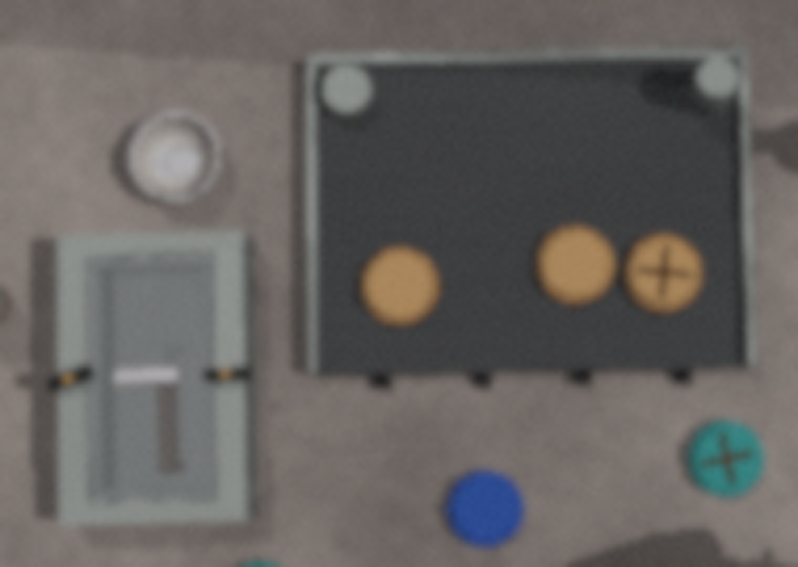

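Cakes in the crop: two plain ones on the griddle and the cross-up one (663,272). The cover's handle is at (146,374), with the button pivots at about (68,378) and (226,374). I'm moving over the box to get a close wrist view.

Call:
send_rows(deltas=[[[0, 0, 0.03], [0, 0, 0], 0.09], [[0.01, 0, 0.03], [0, 0, 0], 0.09], [[0.03, 0, 0.02], [0, 0, 0], 0.09], [[0.03, 0, 0.01], [0, 0, 0], 0.09], [[0.03, 0.01, 0], [0, 0, 0], 0.09], [[0.03, 0.02, 0], [0, 0, 0], 0.09], [[0.03, 0.03, 0], [0, 0, 0], 0.09], [[0.03, 0.035, 0], [0, 0, 0], 0.09], [[0.03, 0.035, 0], [0, 0, 0], 0.09], [[0.03, 0.035, 0], [0, 0, 0], 0.09]])

```text
clock: 1.1
position: [0.4655, -0.4203, 0.3163]
ee_rot: [-3.093, -0.548, 0.001]
force: [1.1, -1.1, 0.4]
width: 0.981
```

Call:
send_rows(deltas=[[[0.004, 0.04, 0.004], [0, 0, 0.061], 0.09], [[0.004, 0.04, 0.004], [0, 0, 0.061], 0.09], [[0.004, 0.04, 0.004], [0, 0, 0.061], 0.09], [[0.004, 0.04, 0.004], [0, 0, 0.061], 0.09], [[0.004, 0.04, 0.004], [0, 0, 0.061], 0.09], [[0.004, 0.04, 0.004], [0, 0, 0.061], 0.09], [[0.004, 0.04, 0.004], [0, 0, 0.061], 0.09], [[0.004, 0.04, 0.004], [0, 0, 0.061], 0.09], [[0.004, 0.04, 0.004], [0, 0, 0.061], 0.09], [[0.004, 0.04, 0.004], [0, 0, 0.061], 0.09]])

```text
clock: 2.1
position: [0.5044, -0.0204, 0.3567]
ee_rot: [2.784, 1.455, -0.001]
force: [0.2, 0.5, -0.7]
width: 0.983
```

Call:
send_rows(deltas=[[[0, 0.04, 0], [0, 0, 0.061], 0.09], [[0, 0.04, 0], [0, 0, 0.061], 0.09], [[0, 0.04, 0], [0, 0, 0.061], 0.09], [[0, 0.04, 0], [0, 0, 0.061], 0.09], [[0, 0.04, 0], [0, 0, 0.061], 0.09], [[0, 0.04, 0], [0, 0, 0.061], 0.09], [[0, 0.04, 0], [0, 0, 0.061], 0.09], [[0, 0.04, 0], [0, 0, 0.061], 0.09], [[0, 0.04, 0], [0, 0, 0.061], 0.09], [[0, 0, 0], [0, 0, 0.061], 0.09]])

```text
clock: 3.1
position: [0.5022, 0.3439, 0.3557]
ee_rot: [-2.208, -2.23, 0.001]
force: [-0.0, -0.3, 0.1]
width: 0.98
```

```bash
python3 - <<'E'
from h import *
np.set_printoptions(precision=4,suppress=True)
c=cam("wrist");s=arm.observe();im=get_image("wrist");cv2.imwrite("pics/w1.png",cv2.resize(im[:,:,::-1],None,fx=1.5,fy=1.5));np.savez("w1.npz",im=im,K=c[0],R=c[1],t=c[2])
print(s['clock'],s['position'],s['ee_rot'],s['joints'],-c[1].T@c[2])
print(ray("top",[[146.2,200],[183.8,199]],.078),ray("top",[[164.8,199]],.084))
E
```

```text
3.1 [0.5022 0.3439 0.3557] [-2.2078 -2.2296  0.0005] [-0.2742  0.4079 -0.6225  1.3634  0.2314  1.4441 -0.8768] [0.5021 0.4094 0.5133]
[[0.5062 0.4425 0.078 ]
 [0.507  0.2919 0.078 ]] [[0.5082 0.3665 0.084 ]]
```

View pics/w1.png

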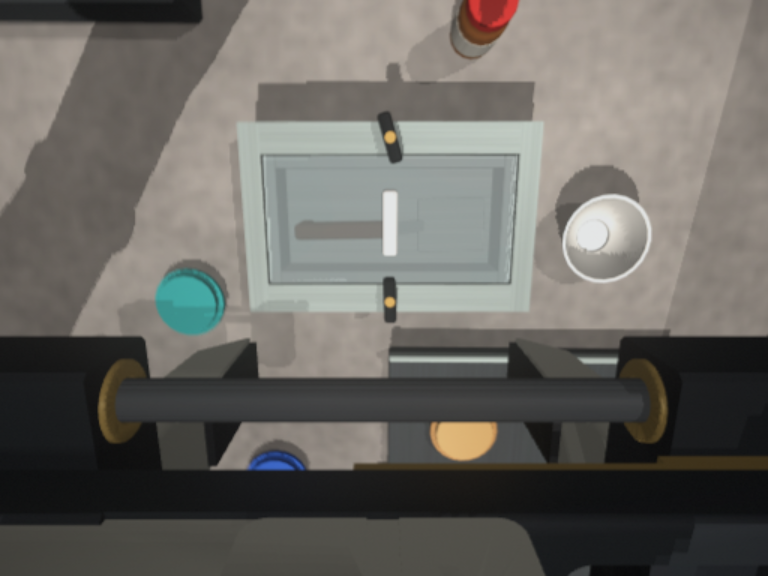

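The wrist view clearly shows both buttons with gold pivots at (390,137) and (389,301), the white handle at (390,223), and the turner inside with its handle to -x. I'll measure these.

```bash
python3 - <<'E'
from h import *
np.set_printoptions(precision=4,suppress=True)
d=np.load("w1.npz");im=d['im'];c=(d['K'],d['R'],d['t'])
roi=np.zeros(im.shape[:2],bool);roi[60:215,150:370]=1
for nm,lo,hi,z in[('gold',(10,100,120),(28,255,255),.078),('white',(0,0,215),(180,30,255),.084),('black',(0,0,0),(180,255,60),.078)]:
    m=im.copy();m[~roi]=(128,128,128)
    for a,uv,k in blobs(m,lo,hi,12):
        r=cv2.minAreaRect(cv2.findContours(k.astype(np.uint8),0,2)[0][0]);P=ray('',cv2.boxPoints(r),z,c)
        e=P[1]-P[0] if np.linalg.norm(P[1]-P[0])>np.linalg.norm(P[2]-P[1]) else P[2]-P[1]
        print(nm,a,uv,ray('',uv,z,c)[0],'len',np.linalg.norm(e),'ang from y',np.arctan(-e[0]/e[1]))
q=np.array([[237,123],[543,121],[530,310],[250,310]])/1.5
P=ray('',q,.06,c);print('box',P,P.mean(0))
# turner handle extremes through the cover
q=np.array([[295,231],[383,220],[383,239],[417,222],[487,222]])/1.5;print(ray('',q,.045,c))
E
```

```text
gold 57 [259.6491  91.0702] [0.5072 0.4442 0.078 ] len 0.010023223843906668 ang from y 0.01639922472221394
gold 43 [259.5814 200.9767] [0.5092 0.2942 0.078 ] len 0.009306796809904877 ang from y 0.7823746638816409
white 335 [259.5104 148.5612] [0.508  0.3695 0.084 ] len 0.05532806299515774 ang from y 0.016399200692873827
black 100 [256.84  81.12] [0.5034 0.4565 0.078 ] len 0.015709666425283354 ang from y 0.35422405644500626
black 93 [262.5161 101.129 ] [0.5112 0.4315 0.078 ] len 0.015967698327903318 ang from y 0.30855428113860456
black 79 [259.1899 190.6709] [0.5084 0.3094 0.078 ] len 0.01756299547376963 ang from y 0.015611822005947481
black 58 [259.9828 209.2069] [0.5099 0.2818 0.078 ] len 0.01205664112596076 ang from y 0.01639922472221266
box [[0.3684 0.456  0.06  ]
 [0.6467 0.4604 0.06  ]
 [0.6505 0.282  0.06  ]
 [0.3697 0.2791 0.06  ]] [0.5088 0.3694 0.06  ]
[[0.415  0.3569 0.045 ]
 [0.5023 0.3686 0.045 ]
 [0.5025 0.3498 0.045 ]
 [0.5359 0.367  0.045 ]
 [0.6051 0.3677 0.045 ]]
```

Call:
send_rows(deltas=[[[0.001, 0.02, -0.02], [0, 0, 0.058], 0.06], [[0.001, 0.02, -0.03], [0, 0, 0.058], 0.06], [[0.001, 0.02, -0.03], [0, 0, 0.058], 0.06], [[0.001, 0.02, -0.03], [0, 0, 0.058], 0.06], [[0.001, 0.02, -0.03], [0, 0, 0.058], 0.06], [[0, 0, -0.03], [0, 0, 0], 0.06], [[0, 0, -0.03], [0, 0, 0], 0.06], [[0, 0, -0.02], [0, 0, 0], 0.06], [[0, 0, -0.01], [0, 0, 0], 0.06], [[0, 0, 0], [0, 0, 0], 0.06]])

```text
clock: 4.15
position: [0.5097, 0.4366, 0.1253]
ee_rot: [1.879, 2.518, -0.004]
force: [0.3, -0.5, -0.5]
width: 0.655
```

```bash
python3 - <<'E'
from h import *
s=arm.observe();print(s['position'],s['ee_rot'],s['joints'])
E
```

```text
[0.50968737 0.43663036 0.12533414] [ 1.8790819   2.51763198 -0.00426766] [-0.41121996  0.68155319 -0.61712069  1.52217961  0.42671537  1.07799251
 -0.8393486 ]
```

Call:
send_rows(deltas=[[[-0.0025, 0.0076, 0], [0, 0, 0], 0.06], [[0, 0, -0.015], [0, 0, 0], 0.06], [[0, 0, -0.015], [0, 0, 0], 0.06], [[0, 0, -0.015], [0, 0, 0], 0.06], [[0, 0, -0.012], [0, 0, 0], 0.06], [[0, 0, 0], [0, 0, 0], 0.06], [[0, 0, 0], [0, 0, 0], 0.005], [[0, 0, 0], [0, 0, 0], 0.005], [[0, 0, 0], [0, 0, 0], 0.005], [[0, 0, 0], [0, 0, 0], 0.005]], force=10)

```text
clock: 5.15
position: [0.5075, 0.4459, 0.0704]
ee_rot: [1.877, 2.519, 0.002]
force: [0.9, 0.9, -0.2]
width: 0.354
```

Call:
send_rows(deltas=[[[0, 0, 0], [0, 0, 0], 0.005], [[0, 0, 0], [0, 0, 0], 0.005], [[0, 0, 0], [0, 0, 0.145], 0.005], [[0, 0, 0], [0, 0, 0.145], 0.005], [[0, 0, 0], [0, 0, 0.145], 0.005], [[0, 0, 0], [0, 0, 0.145], 0.005], [[0, 0, 0], [0, 0, 0.145], 0.005], [[0, 0, 0], [0, 0, 0.145], 0.005], [[0, 0, 0], [0, 0, 0.145], 0.005], [[0, 0, 0], [0, 0, 0.145], 0.005]])

```text
clock: 6.15
position: [0.507, 0.4458, 0.07]
ee_rot: [-0.18, -3.136, -0.0]
force: [-1.0, 0.0, 2.0]
width: 0.132
```

Call:
send_rows(deltas=[[[0, 0, 0], [0, 0, 0], 0.005], [[0, 0, 0], [0, 0, 0], 0.005], [[0, 0, 0], [0, 0, 0], 0.06], [[0, 0, 0], [0, 0, 0], 0.06], [[0, 0, 0], [0, 0, 0], 0.06], [[0, 0, 0], [0, 0, 0], 0.06], [[0, 0, 0.02], [0, 0, 0], 0.06], [[0, 0, 0.02], [0, 0, 0], 0.06], [[0, 0, 0.02], [0, 0, 0], 0.06], [[0, 0, 0], [0, 0, 0], 0.06]])

```text
clock: 7.15
position: [0.5079, 0.4472, 0.1327]
ee_rot: [0.19, 3.133, 0.006]
force: [0.2, -0.3, 0.1]
width: 0.655
```

```bash
cat >> h.py <<'E'
from scipy.spatial.transform import Rotation as Rot
def st():
    s=arm.observe();R=Rot.from_rotvec(s['ee_rot']).as_matrix()
    print('t %.2f'%s['clock'],'p',s['position'].round(4),'yaw(toolx) %.3f'%np.arctan2(R[1,0],R[0,0]),'toolz',R[:,2].round(3),'F',s['force'].round(1),'w %.4f'%(s['width']*.0918),'q',s['joints'].round(2));return s
E
python3 -c "
from h import *
st()"
```

```text
t 7.15 p [0.5079 0.4472 0.1327] yaw(toolx) 3.020 toolz [ 0.003  0.004 -1.   ] F [ 0.2 -0.3  0.1] w 0.0601 q [-0.28  0.77 -0.9   1.49  0.63  1.18  0.17]
```

Call:
send_rows(deltas=[[[0, -0.017, 0], [0, 0, -0.14], 0.06], [[0, -0.017, 0], [0, 0, -0.14], 0.06], [[0, -0.017, 0], [0, 0, -0.14], 0.06], [[0, -0.017, 0], [0, 0, -0.14], 0.06], [[0, -0.017, 0], [0, 0, -0.14], 0.06], [[0, -0.017, 0], [0, 0, -0.14], 0.06], [[0, -0.017, 0], [0, 0, -0.14], 0.06], [[0, -0.017, 0], [0, 0, -0.14], 0.06], [[0, -0.017, 0], [0, 0, -0.14], 0.06], [[0, 0, 0], [0, 0, -0.135], 0.06]])

```text
clock: 8.15
position: [0.5076, 0.2891, 0.1287]
ee_rot: [2.169, 2.271, -0.004]
force: [0.0, -0.3, -0.3]
width: 0.654
```

```bash
python3 -c "
from h import *
st()"
```

```text
t 8.15 p [0.5076 0.2891 0.1287] yaw(toolx) 1.617 toolz [-0.001 -0.003 -1.   ] F [ 0.  -0.3 -0.3] w 0.0600 q [-0.19  0.54 -0.6   1.75  0.37  0.96 -0.9 ]
```

Call:
send_rows(deltas=[[[0.0015, 0.004, 0], [0, 0, 0], 0.06], [[0, 0, -0.015], [0, 0, 0], 0.06], [[0, 0, -0.015], [0, 0, 0], 0.06], [[0, 0, -0.015], [0, 0, 0], 0.06], [[0, 0, -0.014], [0, 0, 0], 0.06], [[0, 0, 0], [0, 0, 0], 0.06], [[0, 0, 0], [0, 0, 0], 0.005], [[0, 0, 0], [0, 0, 0], 0.005], [[0, 0, 0], [0, 0, 0], 0.005], [[0, 0, 0], [0, 0, 0], 0.005]])

```text
clock: 9.15
position: [0.5091, 0.2968, 0.0713]
ee_rot: [2.159, 2.281, 0.002]
force: [-0.5, 1.1, -0.1]
width: 0.355
```

Call:
send_rows(deltas=[[[0, 0, 0], [0, 0, 0], 0.005], [[0, 0, 0], [0, 0, 0], 0.005], [[0, 0, 0], [0, 0, 0.14], 0.005], [[0, 0, 0], [0, 0, 0.14], 0.005], [[0, 0, 0], [0, 0, 0.14], 0.005], [[0, 0, 0], [0, 0, 0.14], 0.005], [[0, 0, 0], [0, 0, 0.14], 0.005], [[0, 0, 0], [0, 0, 0.14], 0.005], [[0, 0, 0], [0, 0, 0.14], 0.005], [[0, 0, 0], [0, 0, 0.14], 0.005]])

```text
clock: 10.15
position: [0.5074, 0.2962, 0.0709]
ee_rot: [-0.608, -3.081, 0.003]
force: [-6.1, -2.8, 5.9]
width: 0.131
```

Call:
send_rows(deltas=[[[0, 0, 0], [0, 0, 0.14], 0.005], [[0, 0, 0], [0, 0, 0.14], 0.005], [[0, 0, 0], [0, 0, 0], 0.005], [[0, 0, 0], [0, 0, 0], 0.005], [[0, 0, 0], [0, 0, 0], 0.06], [[0, 0, 0], [0, 0, 0], 0.06], [[0, 0, 0], [0, 0, 0], 0.06], [[0, 0, 0], [0, 0, 0], 0.06], [[0, 0, 0.03], [0, 0, 0], 0.06], [[0, 0, 0.035], [0, 0, 0], 0.06]])

```text
clock: 11.15
position: [0.508, 0.296, 0.1353]
ee_rot: [-0.181, -3.134, 0.002]
force: [0.9, -0.1, 0.0]
width: 0.606
```

```bash
python3 -c "
from h import *
st()"
```

```text
t 11.15 p [0.508  0.296  0.1353] yaw(toolx) 3.026 toolz [-0.003 -0.001 -1.   ] F [ 0.9 -0.1  0. ] w 0.0556 q [ 0.01  0.66 -0.97  1.72  0.61  1.09  0.3 ]
```

Call:
send_rows(deltas=[[[0, 0.008, 0], [0, 0, -0.144], 0.06], [[0, 0.008, 0], [0, 0, -0.144], 0.06], [[0, 0.008, 0], [0, 0, -0.144], 0.06], [[0, 0.008, 0], [0, 0, -0.144], 0.06], [[0, 0.008, 0], [0, 0, -0.144], 0.06], [[0, 0.008, 0], [0, 0, -0.144], 0.06], [[0, 0.008, 0], [0, 0, -0.144], 0.06], [[0, 0.008, 0], [0, 0, -0.144], 0.06], [[0, 0.008, 0], [0, 0, -0.144], 0.06], [[0, 0.001, 0], [0, 0, -0.144], 0.06]])

```text
clock: 12.15
position: [0.5083, 0.3711, 0.1358]
ee_rot: [-2.209, -2.232, -0.001]
force: [-0.3, 0.1, -0.4]
width: 0.649
```

Call:
send_rows(deltas=[[[0, 0, -0.015], [0, 0, 0], 0.06], [[0, 0, -0.015], [0, 0, 0], 0.06], [[0, 0, -0.015], [0, 0, 0], 0.06], [[0, 0, -0.015], [0, 0, 0], 0.06], [[0, 0, -0.01], [0, 0, 0], 0.06], [[0, 0, 0], [0, 0, 0], 0.06], [[0, 0, 0], [0, 0, 0], 0.06], [[0, 0, 0], [0, 0, 0], 0.005], [[0, 0, 0], [0, 0, 0], 0.005], [[0, 0, 0], [0, 0, 0], 0.005]], force=30)

```text
clock: 13.15
position: [0.509, 0.3699, 0.0664]
ee_rot: [2.205, 2.238, 0.002]
force: [0.8, -0.6, -1.7]
width: 0.444
```

```bash
python3 -c "
from h import *
st();c=cam('wrist');im=get_image('wrist');cv2.imwrite('pics/w2.png',im[:,:,::-1])"
```

```text
t 13.15 p [0.509  0.3699 0.0664] yaw(toolx) 1.586 toolz [ 0.001  0.001 -1.   ] F [ 0.8 -0.6 -1.7] w 0.0408 q [-0.35  0.68 -0.56  1.69  0.44  0.9  -1.07]
```

View pics/w2.png

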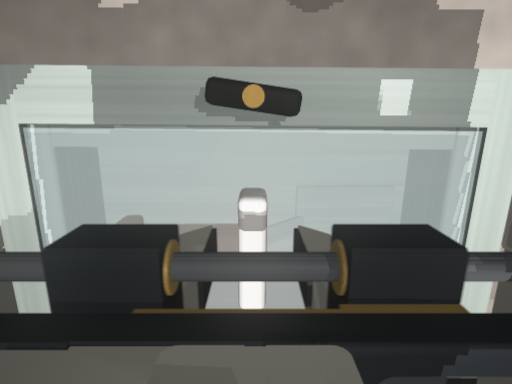

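The left button lies almost along x and clear of the cover, and the fingers straddle the handle. I'll close on it, lift and carry it to the board.

Call:
send_rows(deltas=[[[0, 0, 0], [0, 0, 0], 0.005], [[0, 0, 0], [0, 0, 0], 0.005], [[0, 0, 0], [0, 0, 0], 0.005], [[0, 0, 0.005], [0, 0, 0], 0.005], [[0, 0, 0.01], [0, 0, 0], 0.005], [[0, 0, 0.02], [0, 0, 0], 0.005], [[0, 0, 0.03], [0, 0, 0], 0.005], [[0, 0, 0.04], [0, 0, 0], 0.005], [[0, 0, 0.03], [0, 0, 0], 0.005], [[0, 0, 0.03], [0, 0, 0], 0.005]])

```text
clock: 14.2
position: [0.5085, 0.3697, 0.2331]
ee_rot: [2.204, 2.238, 0.001]
force: [0.7, 0.3, -3.2]
width: 0.15
```

Call:
send_rows(deltas=[[[0, -0.02, 0], [0, 0, 0], 0.005], [[0, -0.03, 0], [0, 0, 0], 0.005], [[0, -0.038, 0], [0, 0, 0], 0.005], [[0, -0.038, 0], [0, 0, 0], 0.005], [[0, -0.038, 0], [0, 0, 0], 0.005], [[0, -0.038, 0], [0, 0, 0], 0.005], [[0, -0.038, 0], [0, 0, 0], 0.005], [[0, -0.038, 0], [0, 0, 0], 0.005], [[0, -0.038, 0], [0, 0, 0], 0.005], [[0, -0.038, 0], [0, 0, 0], 0.005]])

```text
clock: 15.2
position: [0.5084, 0.0143, 0.2315]
ee_rot: [2.204, 2.238, 0.001]
force: [0.9, 0.3, -2.5]
width: 0.154
```

Call:
send_rows(deltas=[[[0, -0.038, 0], [0, 0, 0], 0.005], [[0, -0.038, 0], [0, 0, 0], 0.005], [[0, -0.038, 0], [0, 0, 0], 0.005], [[0, -0.038, 0], [0, 0, 0], 0.005], [[0, -0.038, 0], [0, 0, 0], 0.005], [[0, -0.038, 0], [0, 0, 0], 0.005], [[0, -0.038, 0], [0, 0, 0], 0.005], [[0, -0.038, 0], [0, 0, 0], 0.005], [[0, -0.038, 0], [0, 0, 0], 0.005], [[0, -0.02, 0], [0, 0, 0], 0.005]])

```text
clock: 16.2
position: [0.5077, -0.3503, 0.2311]
ee_rot: [2.208, 2.233, -0.002]
force: [0.2, -0.1, -3.0]
width: 0.149
```

```bash
python3 -c "
from h import *
st()
im=cv2.imread('pics/top0.png')[:,:,::-1].copy()
for a,uv,k in blobs(im,(8,70,60),(22,255,255),2000):
    r=cv2.minAreaRect(cv2.findContours(k.astype(np.uint8),0,2)[0][0]);print(ray('top',cv2.boxPoints(r),.016),ray('top',r[0],.016))"
```

```text
t 16.20 p [ 0.5077 -0.3503  0.2311] yaw(toolx) 1.582 toolz [-0.    -0.001 -1.   ] F [ 0.2 -0.1 -3. ] w 0.0137 q [ 0.82  0.46 -0.45  1.56  0.21  1.17  0.34]
[[ 0.36776111 -0.27235316  0.016     ]
 [ 0.6476131  -0.2938495   0.016     ]
 [ 0.63642468 -0.46774328  0.016     ]
 [ 0.35686629 -0.44397864  0.016     ]] [[ 0.50124187 -0.3694293   0.016     ]]
[[-0.2040284   1.04961348  0.016     ]
 [ 0.59388635  1.07323899  0.016     ]
 [ 0.59005767  0.89309866  0.016     ]
 [-0.20756935  0.87623005  0.016     ]] [[0.1854667  0.97284377 0.016     ]]
```

Call:
send_rows(deltas=[[[-0.003, -0.01, -0.01], [0, 0, 0], 0.005], [[0, -0.009, -0.025], [0, 0, 0], 0.005], [[0, 0, -0.03], [0, 0, 0], 0.005], [[0, 0, -0.03], [0, 0, 0], 0.005], [[0, 0, -0.03], [0, 0, 0], 0.005], [[0, 0, -0.03], [0, 0, 0], 0.005], [[0, 0, -0.02], [0, 0, 0], 0.005], [[0, 0, -0.01], [0, 0, 0], 0.005], [[0, 0, -0.008], [0, 0, 0], 0.005], [[0, 0, 0], [0, 0, 0], 0.005]])

```text
clock: 17.2
position: [0.5058, -0.3646, 0.0374]
ee_rot: [-2.203, -2.238, -0.0]
force: [0.4, -0.2, -2.3]
width: 0.149
```

Call:
send_rows(deltas=[[[0, 0, -0.004], [0, 0, 0], 0.005], [[0, 0, -0.003], [0, 0, 0], 0.005], [[0, 0, -0.002], [0, 0, 0], 0.005], [[0, 0, 0], [0, 0, 0], 0.005], [[0, 0, 0], [0, 0, 0], 0.005], [[0, 0, 0], [0, 0, 0], 0.005], [[0, 0, 0], [0, 0, 0], 0.005], [[0, 0, 0], [0, 0, 0], 0.005], [[0, 0, 0], [0, 0, 0], 0.005], [[0, 0, 0], [0, 0, 0], 0.005]])

```text
clock: 18.2
position: [0.5057, -0.3654, 0.0288]
ee_rot: [2.205, 2.238, -0.0]
force: [-0.8, 0.1, -2.3]
width: 0.148
```

Call:
send_rows(deltas=[[[0, 0, -0.001], [0, 0, 0], 0.005], [[0, 0, 0], [0, 0, 0], 0.05], [[0, 0, 0], [0, 0, 0], 0.05], [[0, 0, 0], [0, 0, 0], 0.05], [[0, 0, 0], [0, 0, 0], 0.05], [[0, 0, 0], [0, 0, 0], 0.05], [[0, 0, 0.01], [0, 0, 0], 0.05], [[0, 0, 0.03], [0, 0, 0], 0.05], [[0, 0, 0.04], [0, 0, 0], 0.05], [[0, 0, 0.04], [0, 0, 0], 0.05]])

```text
clock: 19.2
position: [0.5055, -0.365, 0.1495]
ee_rot: [-2.204, -2.238, -0.0]
force: [0.7, -0.6, -0.3]
width: 0.547
```

Call:
send_rows(deltas=[[[0, 0.02, 0.03], [0, 0, 0], 0.04], [[0, 0.03, 0.03], [0, 0, 0], 0.04], [[0, 0.04, 0.02], [0, 0, 0], 0.04], [[-0.005, 0.04, 0.01], [0, 0, 0], 0.04], [[-0.005, 0.04, 0.01], [0, 0, 0], 0.04], [[-0.005, 0.04, 0], [0, 0, 0], 0.04], [[-0.005, 0.04, 0], [0, 0, 0], 0.04], [[-0.005, 0.04, 0], [0, 0, 0], 0.04], [[-0.005, 0.04, 0], [0, 0, 0], 0.04], [[-0.005, 0.04, 0], [0, 0, 0], 0.04]])

```text
clock: 20.2
position: [0.4702, 0.0063, 0.2487]
ee_rot: [2.204, 2.237, 0.001]
force: [0.9, -0.4, 0.2]
width: 0.437
```

Call:
send_rows(deltas=[[[0, 0.04, 0], [0, 0, 0], 0.04], [[0, 0.04, 0], [0, 0, 0], 0.04], [[0, 0.04, 0], [0, 0, 0], 0.04], [[0, 0.04, 0], [0, 0, 0], 0.04], [[0, 0.04, 0], [0, 0, 0], 0.04], [[0, 0.04, 0], [0, 0, 0], 0.04], [[0, 0.03, 0], [0, 0, 0], 0.04], [[0, 0.03, 0], [0, 0, 0], 0.04], [[0, 0, 0], [0, 0, 0], 0.04], [[0, 0, 0], [0, 0, 0], 0.04]])

```text
clock: 21.2
position: [0.4704, 0.305, 0.2481]
ee_rot: [2.203, 2.24, -0.0]
force: [-0.2, -0.7, -0.2]
width: 0.436
```

```bash
python3 - <<'E'
from h import *
s=st();c=cam("wrist");im=get_image("wrist");np.savez("w3.npz",im=im,K=c[0],R=c[1],t=c[2])
t=get_image("top");
a=cv2.resize(im,(400,300));b=cv2.resize(t[110:245,130:390],(780,405),interpolation=cv2.INTER_CUBIC)
o=np.zeros((600,800,3),np.uint8);o[:405,:780]=b
cv2.imwrite("pics/t3.png",b[:,:,::-1]);cv2.imwrite("pics/w3.png",cv2.resize(im[:,:,::-1],None,fx=1.5,fy=1.5))
E
```

```text
t 21.20 p [0.4704 0.305  0.2481] yaw(toolx) 1.587 toolz [ 0. -0. -1.] F [-0.2 -0.7 -0.2] w 0.0400 q [-0.15  0.41 -0.71  1.66  0.28  1.18 -0.92]
```

View pics/w3.png

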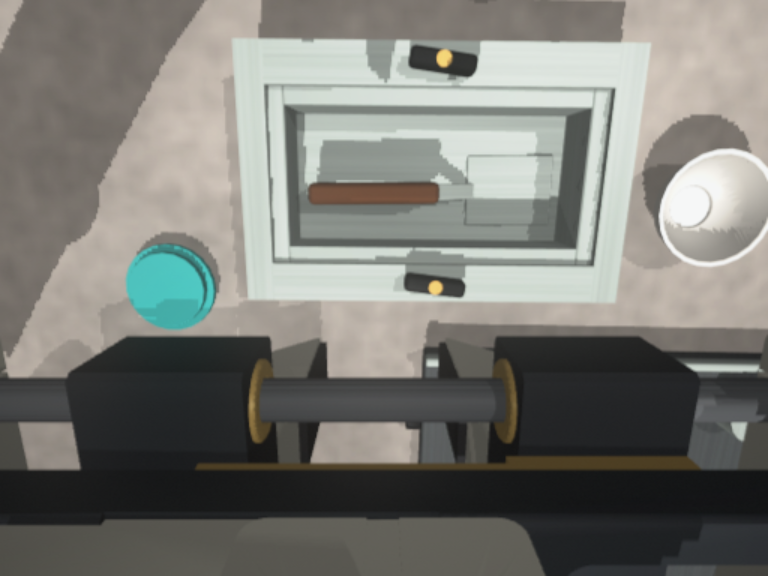

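View pics/t3.png

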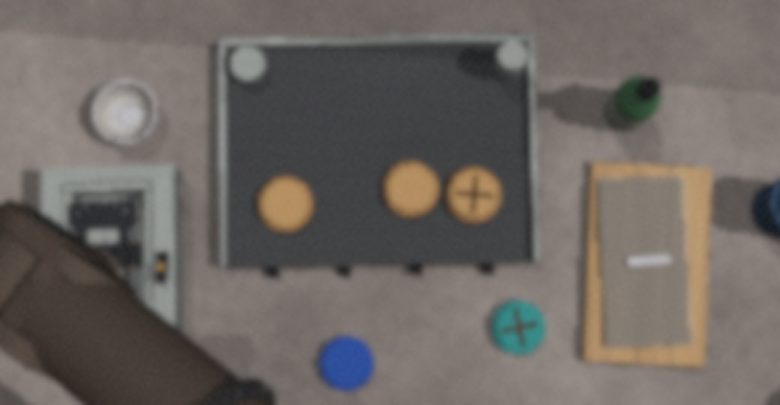

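The cover now lies flat on the board, handle up, centred at about (645,262) in the crop. Both buttons are clear, and the turner's handle is visible in the wrist view from (308,192) to (438,193). I'll measure the turner.

```bash
python3 - <<'E'
from h import *
np.set_printoptions(precision=4,suppress=True)
d=np.load("w3.npz");im=d['im'];c=(d['K'],d['R'],d['t'])
m=im.copy();m[:100]=128;m[160:]=128
for a,uv,k in blobs(m,(0,80,40),(20,255,200),100):
    r=cv2.minAreaRect(cv2.findContours(k.astype(np.uint8),0,2)[0][0]);print(a,uv,r)
    print(ray('',cv2.boxPoints(r),.052,c),ray('',r[0],.052,c))
print('blade',ray('',np.array([[467,156],[551,154],[553,225],[466,224]])/1.5,.007,c))
E
```

```text
1124 [249.0214 128.7865] ((248.5, 128.5), (13.0, 85.0), 90.0)
[[0.4163 0.3651 0.052 ]
 [0.5095 0.3666 0.052 ]
 [0.5101 0.3526 0.052 ]
 [0.4159 0.3511 0.052 ]] [[0.463  0.3589 0.052 ]]
blade [[0.5385 0.3878 0.007 ]
 [0.6066 0.3905 0.007 ]
 [0.6144 0.3333 0.007 ]
 [0.541  0.3329 0.007 ]]
```

Call:
send_rows(deltas=[[[0, 0.0054, 0], [0, 0, 0.1425], 0.028], [[0, 0.0054, 0], [0, 0, 0.1425], 0.028], [[0, 0.0054, 0], [0, 0, 0.1425], 0.028], [[0, 0.0054, 0], [0, 0, 0.1425], 0.028], [[0, 0.0054, 0], [0, 0, 0.1425], 0.028], [[0, 0.0054, 0], [0, 0, 0.1425], 0.028], [[0, 0.0054, 0], [0, 0, 0.1425], 0.028], [[0, 0.0054, 0], [0, 0, 0.1425], 0.028], [[0, 0.0054, 0], [0, 0, 0.1425], 0.028], [[0, 0.0054, 0], [0, 0, 0.1425], 0.028]])

```text
clock: 22.3
position: [0.4716, 0.357, 0.2479]
ee_rot: [0.2, 3.134, -0.002]
force: [-0.1, 0.3, 0.4]
width: 0.305
```

Call:
send_rows(deltas=[[[-0.004, 0, -0.01], [0, 0, 0.1355], 0.028], [[0, 0, -0.02], [0, 0, 0], 0.028], [[0, 0, -0.03], [0, 0, 0], 0.028], [[0, 0, -0.03], [0, 0, 0], 0.028], [[0, 0, -0.03], [0, 0, 0], 0.028], [[0, 0, -0.01], [0, 0, 0], 0.028], [[0, 0, 0], [0, 0, 0], 0.028], [[0, 0, 0], [0, 0, 0], 0.028], [[0, 0, 0], [0, 0, 0], 0.028], [[0, 0, 0], [0, 0, 0], 0.028]])

```text
clock: 23.3
position: [0.4673, 0.3591, 0.1191]
ee_rot: [-0.007, 3.14, 0.002]
force: [-0.2, -0.1, 0.2]
width: 0.307
```

```bash
python3 -c "
from h import *
st()"
```

```text
t 23.30 p [0.4673 0.3591 0.1191] yaw(toolx) -3.137 toolz [ 0.002  0.001 -1.   ] F [-0.2 -0.1  0.2] w 0.0282 q [-0.11  0.69 -0.98  1.73  0.65  1.07  0.26]
```

Aligned. Next I go down 97 mm and grip.

Call:
send_rows(deltas=[[[-0.001, 0, -0.02], [0, 0, 0.008], 0.028], [[0, 0, -0.02], [0, 0, 0], 0.028], [[0, 0, -0.02], [0, 0, 0], 0.028], [[0, 0, -0.02], [0, 0, 0], 0.028], [[0, 0, -0.01], [0, 0, 0], 0.028], [[0, 0, -0.007], [0, 0, 0], 0.028], [[0, 0, 0], [0, 0, 0], 0.028], [[0, 0, 0], [0, 0, 0], 0.005], [[0, 0, 0], [0, 0, 0], 0.005], [[0, 0, 0], [0, 0, 0], 0.005]], force=50)

```text
clock: 24.3
position: [0.4661, 0.3592, 0.0216]
ee_rot: [-0.02, 3.14, 0.002]
force: [0.6, 0.4, 4.0]
width: 0.174
```

Call:
send_rows(deltas=[[[0, 0, 0], [0, 0, 0], 0.005], [[0, 0, 0], [0, 0, 0], 0.005], [[0, 0, 0], [0, 0, 0], 0.005], [[0, 0, 0], [0, 0, 0], 0.005], [[0, 0, 0], [0, 0, 0], 0.005], [[0, 0, 0], [0, 0, 0], 0.005], [[0, 0, 0], [0, 0, 0], 0.005], [[0, 0, 0], [0, 0, 0], 0.005], [[0, 0, 0], [0, 0, 0], 0.005], [[0, 0, 0], [0, 0, 0], 0.005]])

```text
clock: 25.3
position: [0.4662, 0.3592, 0.0216]
ee_rot: [-0.02, 3.14, 0.002]
force: [0.7, -0.7, 5.8]
width: 0.167
```

```bash
python3 -c "
from h import *
st()"
```

```text
t 25.30 p [0.4662 0.3592 0.0216] yaw(toolx) -3.129 toolz [ 0.001  0.001 -1.   ] F [ 0.7 -0.7  5.8] w 0.0154 q [-0.17  0.8  -0.89  1.81  0.78  0.92  0.17]
```

Call:
send_rows(deltas=[[[0, 0, 0.005], [0, 0, 0], 0.005], [[0, 0, 0.015], [0, 0, 0], 0.005], [[0, 0, 0.03], [0, 0, 0], 0.005], [[0, 0, 0.04], [0, 0, 0], 0.005], [[0, 0, 0.04], [0, 0, 0], 0.005], [[0, -0.01, 0.01], [0, 0, 0], 0.005], [[0, -0.03, 0], [0, 0, 0], 0.005], [[-0.01, -0.04, 0], [0, 0, 0], 0.005], [[-0.01, -0.04, 0], [0, 0, 0], 0.005], [[-0.01, -0.03, 0], [0, 0, 0], 0.005]])

```text
clock: 26.3
position: [0.4348, 0.2054, 0.1604]
ee_rot: [0.018, -3.141, 0.004]
force: [1.1, 0.0, -1.4]
width: 0.172
```

Call:
send_rows(deltas=[[[-0.014, -0.03, 0], [0, 0, -0.0013], 0.005], [[-0.014, -0.03, 0], [0, 0, -0.0013], 0.005], [[-0.014, -0.018, 0], [0, 0, -0.0013], 0.005], [[-0.012, 0, 0], [0, 0, -0.0013], 0.005], [[0, 0, 0], [0, 0, -0.0013], 0.005], [[0, 0, 0], [0, 0, -0.0013], 0.005], [[0, 0, 0], [0, 0, -0.0013], 0.005], [[0, 0, 0], [0, 0, -0.0013], 0.005], [[0, 0, 0], [0, 0, -0.0013], 0.005], [[0, 0, 0], [0, 0, -0.0013], 0.005]])

```text
clock: 27.3
position: [0.3819, 0.131, 0.1607]
ee_rot: [0.0, -3.141, -0.001]
force: [-0.3, -0.6, -1.5]
width: 0.169
```

```bash
python3 - <<'E'
from h import *
np.set_printoptions(precision=4,suppress=True)
st()
im=get_image("scene");cv2.imwrite("pics/s4.png",cv2.resize(im[80:320,120:440],None,fx=2.5,fy=2.5,interpolation=cv2.INTER_CUBIC)[:,:,::-1])
for n,i in(("top",get_image("top")),("scene",im)):
    for a,uv,k in blobs(i,(8,70,60),(22,255,255),100):
        p=ray(n,uv,.03)[0]
        if .45<p[0]<.85 and abs(p[1])<.23:print(n,a,uv,p)
E
```

```text
t 27.30 p [0.3819 0.131  0.1607] yaw(toolx) -3.142 toolz [-0.  0. -1.] F [-0.3 -0.6 -1.5] w 0.0155 q [ 0.51  0.39 -1.19  2.1   0.45  0.94  0.64]
top 619 [277.0711 173.5541] [ 0.6073 -0.0866  0.03  ]
top 305 [224.8131 177.6   ] [0.595  0.1306 0.03  ]
scene 321 [299.5607 175.0187] [0.5939 0.1305 0.03  ]
scene 368 [274.2201 208.9973] [ 0.6113 -0.0435  0.03  ]
scene 381 [256.3858 224.1811] [ 0.601  -0.1305  0.03  ]
```

View pics/s4.png

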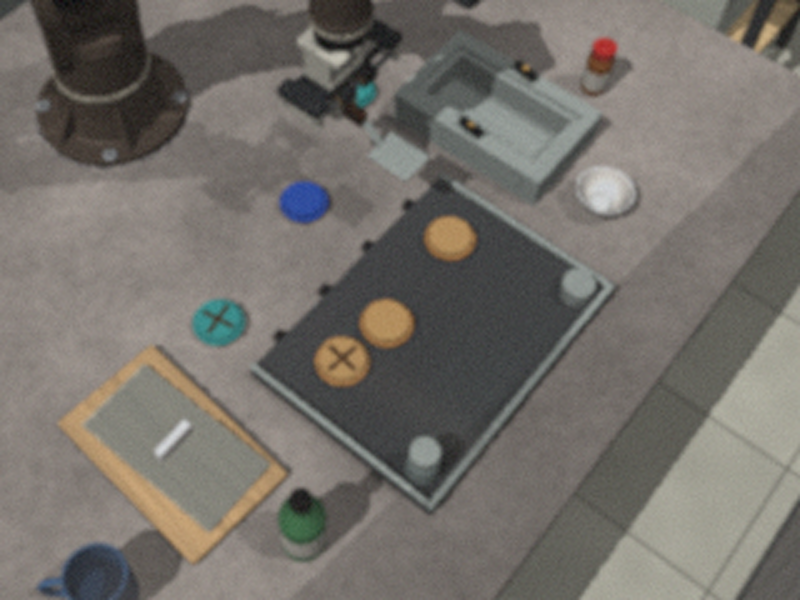

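Call:
send_rows(deltas=[[[0, 0, -0.02], [0, 0, 0], 0.005], [[0, 0, -0.025], [0, 0, 0], 0.005], [[0, 0, -0.025], [0, 0, 0], 0.005], [[0, 0, -0.025], [0, 0, 0], 0.005], [[0, 0, -0.015], [0, 0, 0], 0.005], [[0, 0, -0.006], [0, 0, 0], 0.005], [[0, 0, -0.005], [0, 0, 0], 0.005], [[0, 0, 0], [0, 0, 0], 0.005], [[0, 0, 0], [0, 0, 0], 0.005], [[0, 0, 0], [0, 0, 0], 0.005]])

```text
clock: 28.4
position: [0.3822, 0.1308, 0.0403]
ee_rot: [0.001, 3.14, 0.001]
force: [-0.1, -0.1, -1.2]
width: 0.172
```

```bash
python3 - <<'E'
from h import *
st()
im=get_image("scene");cv2.imwrite("pics/s5.png",cv2.resize(im[120:210,220:340],None,fx=6,fy=6,interpolation=cv2.INTER_CUBIC)[:,:,::-1])
E
```

```text
t 28.40 p [0.3822 0.1308 0.0403] yaw(toolx) 3.141 toolz [ 0.001  0.    -1.   ] F [-0.1 -0.1 -1.2] w 0.0158 q [ 0.27  0.56 -0.95  2.24  0.74  0.7   0.36]
```

View pics/s5.png

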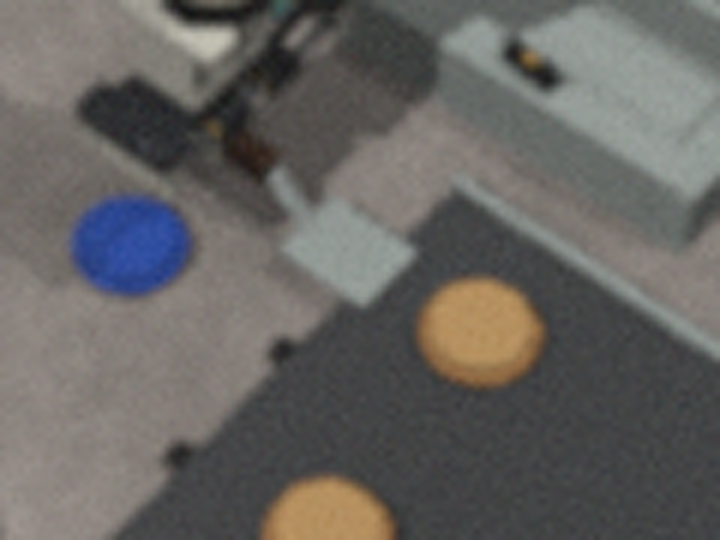

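The blade (tip corner near (360,300)) is level just in front of cake A. I'll lower it 1 mm and slide it under the waist, then start lifting along the arc.

Call:
send_rows(deltas=[[[0, 0, -0.001], [0, 0, 0], 0.005], [[0.005, 0, 0], [0, 0, 0], 0.005], [[0.008, 0, 0], [0, 0, 0], 0.005], [[0.008, 0, 0], [0, 0, 0], 0.005], [[0.006, 0, 0], [0, 0, 0], 0.005], [[0.005, 0, 0], [0, 0, 0], 0.005], [[0.004, 0, 0], [0, 0, 0], 0.005], [[0.003, 0, 0], [0, 0, 0], 0.005], [[0.002, 0, 0], [0, 0, 0], 0.005], [[0, 0, 0], [0, 0, 0], 0.005]])

```text
clock: 29.45
position: [0.4228, 0.1307, 0.0387]
ee_rot: [-0.001, -3.142, -0.0]
force: [-0.3, -0.7, -1.5]
width: 0.173
```

```bash
python3 - <<'E'
from h import *
np.set_printoptions(precision=4,suppress=True)
s=st();print('tip',s['position'][0]+.143)
for n in("top","scene"):
    for a,uv,k in blobs(get_image(n),(8,70,60),(22,255,255),100):
        p=ray(n,uv,.03)[0]
        if .45<p[0]<.85 and abs(p[1])<.23:print(n,a,uv,p)
E
```

```text
t 29.45 p [0.4228 0.1307 0.0387] yaw(toolx) 3.141 toolz [-0.  0. -1.] F [-0.3 -0.7 -1.5] w 0.0159 q [ 0.28  0.61 -0.93  2.15  0.74  0.75  0.42]
tip 0.5658283536963591
top 619 [277.0065 173.5509] [ 0.6073 -0.0863  0.03  ]
top 289 [224.8339 176.5017] [0.5996 0.1305 0.03  ]
scene 309 [300.5858 175.7443] [0.5988 0.1304 0.03  ]
scene 364 [274.2363 209.    ] [ 0.6113 -0.0435  0.03  ]
scene 382 [256.4607 224.089 ] [ 0.601  -0.1301  0.03  ]
```

The cake moved 4.5 mm, so the tip is in the corner under the waist. Lifting now.

Call:
send_rows(deltas=[[[0, 0, 0.003], [0, 0, 0], 0.005], [[0.0005, 0, 0.0055], [0, 0, 0], 0.005], [[0.001, 0, 0.0055], [0, 0, 0], 0.005], [[0.0018, 0, 0.0053], [0, 0, 0], 0.005], [[0.0022, 0, 0.0052], [0, 0, 0], 0.005], [[0.0027, 0, 0.0049], [0, 0, 0], 0.005], [[0.0032, 0, 0.0047], [0, 0, 0], 0.005], [[0.0035, 0, 0.0043], [0, 0, 0], 0.005], [[0.0039, 0, 0.0041], [0, 0, 0], 0.005], [[0.0042, 0, 0.0037], [0, 0, 0], 0.005]])

```text
clock: 30.55
position: [0.446, 0.1307, 0.0853]
ee_rot: [-0.0, -3.142, -0.0]
force: [-1.1, -0.2, -0.7]
width: 0.169
```

```bash
python3 - <<'E'
from h import *
st()
im=get_image("scene");cv2.imwrite("pics/s6.png",cv2.resize(im[120:210,220:340],None,fx=6,fy=6,interpolation=cv2.INTER_CUBIC)[:,:,::-1])
E
```

```text
t 30.55 p [0.446  0.1307 0.0853] yaw(toolx) 3.141 toolz [-0.  0. -1.] F [-1.1 -0.2 -0.7] w 0.0156 q [ 0.34  0.57 -1.    2.06  0.64  0.86  0.54]
```

View pics/s6.png

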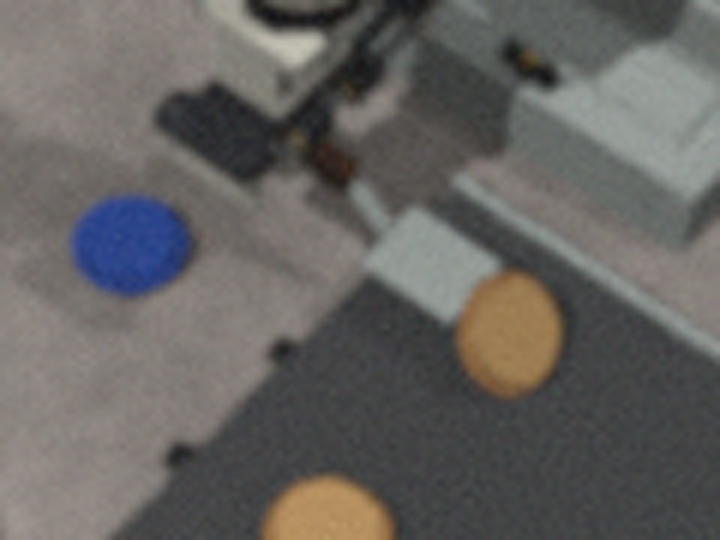

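It works: the cake is tilted about 40° and still hooked on the blade. I continue past vertical.

Call:
send_rows(deltas=[[[0.0047, 0, 0.0035], [0, 0, 0], 0.005], [[0.0049, 0, 0.0037], [0, 0, 0], 0.005], [[0.0051, 0, 0.0033], [0, 0, 0], 0.005], [[0.0054, 0, 0.0028], [0, 0, 0], 0.005], [[0.0057, 0, 0.0024], [0, 0, 0], 0.005], [[0.0058, 0, 0.0018], [0, 0, 0], 0.005], [[0.0059, 0, 0.0013], [0, 0, 0], 0.005], [[0.0061, 0, 0.0008], [0, 0, 0], 0.005], [[0.0061, 0, 0.0003], [0, 0, 0], 0.005], [[0.0061, 0, -0.0002], [0, 0, 0], 0.005]])

```text
clock: 31.6
position: [0.5025, 0.1307, 0.1048]
ee_rot: [0.001, 3.141, 0.0]
force: [0.2, -0.2, 3.6]
width: 0.173
```

Call:
send_rows(deltas=[[[0.006, 0, -0.0005], [0, 0, 0], 0.005], [[0.006, 0, -0.001], [0, 0, 0], 0.005], [[0.006, 0, -0.001], [0, 0, 0], 0.005], [[0.004, 0, 0], [0, 0, 0], 0.005], [[0, 0, 0], [0, 0, 0], 0.005], [[0, 0, 0.01], [0, 0, 0], 0.005], [[0, 0, 0.02], [0, 0, 0], 0.005], [[0, 0, 0.03], [0, 0, 0], 0.005], [[-0.02, 0, 0.02], [0, 0, 0], 0.005], [[-0.03, 0, 0], [0, 0, 0], 0.005]])

```text
clock: 32.6
position: [0.4741, 0.1317, 0.1845]
ee_rot: [0.002, 3.139, 0.003]
force: [0.0, 0.8, -1.9]
width: 0.172
```

Call:
send_rows(deltas=[[[-0.03, -0.02, 0], [0, 0, 0], 0.005], [[-0.02, -0.02, 0], [0, 0, 0], 0.005], [[-0.02, -0.02, 0], [0, 0, 0], 0.005], [[-0.01, -0.02, 0], [0, 0, 0], 0.005], [[0, -0.02, 0], [0, 0, 0], 0.005], [[0, -0.02, 0], [0, 0, 0], 0.005], [[0, -0.02, 0], [0, 0, 0], 0.005], [[0, -0.02, 0], [0, 0, 0], 0.005], [[0, -0.012, 0], [0, 0, 0], 0.005], [[0, 0, 0], [0, 0, 0], 0.005]])

```text
clock: 33.6
position: [0.3927, -0.0426, 0.1819]
ee_rot: [-0.005, -3.14, 0.001]
force: [-0.3, -0.4, -0.8]
width: 0.173
```

```bash
python3 - <<'E'
from h import *
np.set_printoptions(precision=4,suppress=True)
s=st()
for n in("top","scene"):
    im=get_image(n)
    if n=="scene":cv2.imwrite("pics/s7.png",cv2.resize(im[80:280,200:400],None,fx=3,fy=3,interpolation=cv2.INTER_CUBIC)[:,:,::-1])
    for a,uv,k in blobs(im,(8,70,60),(22,255,255),100):
        p=ray(n,uv,.03)[0]
        if .45<p[0]<.85 and abs(p[1])<.23:print(n,a,uv,p)
E
```

```text
t 33.60 p [ 0.3927 -0.0426  0.1819] yaw(toolx) 3.139 toolz [-0.002 -0.    -1.   ] F [-0.3 -0.4 -0.8] w 0.0159 q [ 0.98  0.32 -1.2   2.09  0.37  0.97  1.15]
top 301 [225.3455 155.0831] [0.6893 0.127  0.03  ]
top 618 [276.9919 173.5631] [ 0.6073 -0.0862  0.03  ]
scene 341 [319.5103 189.5865] [0.6885 0.1264 0.03  ]
scene 367 [274.2616 208.9728] [ 0.6113 -0.0433  0.03  ]
scene 382 [256.3927 224.1466] [ 0.601  -0.1304  0.03  ]
```

View pics/s7.png

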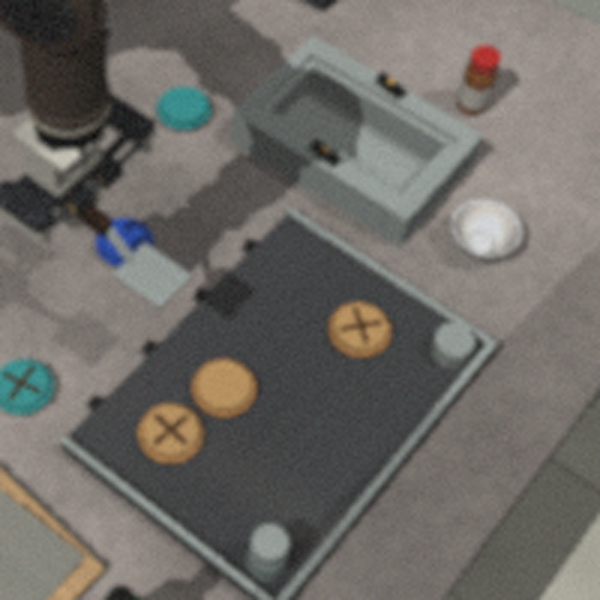

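Cake A is flipped, its cross up at (0.689, 0.127). Next is cake B at (0.611, -0.043).

Call:
send_rows(deltas=[[[0, -0.001, -0.02], [0, 0, 0.002], 0.005], [[0, 0, -0.03], [0, 0, 0], 0.005], [[0, 0, -0.03], [0, 0, 0], 0.005], [[0, 0, -0.025], [0, 0, 0], 0.005], [[0, 0, -0.02], [0, 0, 0], 0.005], [[0, 0, -0.01], [0, 0, 0], 0.005], [[0, 0, -0.006], [0, 0, 0], 0.005], [[0, 0, 0], [0, 0, 0], 0.005], [[0, 0, 0], [0, 0, 0], 0.005], [[0, 0, 0], [0, 0, 0], 0.005]])

```text
clock: 34.7
position: [0.3941, -0.0424, 0.0418]
ee_rot: [-0.002, 3.14, -0.0]
force: [0.6, -0.8, -1.0]
width: 0.172
```

```bash
python3 - <<'E'
from h import *
st()
E
```

```text
t 34.70 p [ 0.3941 -0.0424  0.0418] yaw(toolx) -3.140 toolz [ 0.001 -0.    -1.   ] F [ 0.6 -0.8 -1. ] w 0.0157 q [ 0.69  0.53 -0.93  2.25  0.71  0.68  0.82]
```

Call:
send_rows(deltas=[[[0, -0.001, -0.0028], [0, 0, 0], 0.005], [[0.006, 0, 0], [0, 0, 0], 0.005], [[0.009, 0, 0], [0, 0, 0], 0.005], [[0.009, 0, 0], [0, 0, 0], 0.005], [[0.007, 0, 0], [0, 0, 0], 0.005], [[0.006, 0, 0], [0, 0, 0], 0.005], [[0.004, 0, 0], [0, 0, 0], 0.005], [[0.003, 0, 0], [0, 0, 0], 0.005], [[0.002, 0, 0], [0, 0, 0], 0.005], [[0, 0, 0], [0, 0, 0], 0.005]])

```text
clock: 35.7
position: [0.4396, -0.0433, 0.0383]
ee_rot: [0.003, -3.142, -0.0]
force: [-0.3, 0.2, -1.2]
width: 0.168
```

```bash
python3 - <<'E'
from h import *
np.set_printoptions(precision=4,suppress=True)
s=st();print('tip',s['position'][0]+.143)
for n in("top","scene"):
    for a,uv,k in blobs(get_image(n),(8,70,60),(22,255,255),100):
        p=ray(n,uv,.03)[0]
        if .45<p[0]<.85 and abs(p[1])<.23:print(n,a,uv,p)
E
```

```text
t 35.70 p [ 0.4396 -0.0433  0.0383] yaw(toolx) -3.140 toolz [-0.  0. -1.] F [-0.3  0.2 -1.2] w 0.0154 q [ 0.66  0.59 -0.9   2.15  0.72  0.73  0.84]
tip 0.5825942639459629
top 300 [225.3833 155.09  ] [0.6893 0.1269 0.03  ]
top 297 [266.6061 171.4646] [ 0.6169 -0.0433  0.03  ]
top 308 [287.3701 174.5227] [ 0.6023 -0.1292  0.03  ]
scene 342 [319.4854 189.5673] [0.6884 0.1264 0.03  ]
scene 355 [275.2254 209.7324] [ 0.6159 -0.0435  0.03  ]
scene 386 [256.4171 224.0907] [ 0.6009 -0.1302  0.03  ]
```

The cake shifted 4.6 mm, as it did with A, so I repeat the same lift.

Call:
send_rows(deltas=[[[0, 0, 0.003], [0, 0, 0], 0.005], [[0.0005, 0, 0.0055], [0, 0, 0], 0.005], [[0.001, 0, 0.0055], [0, 0, 0], 0.005], [[0.0018, 0, 0.0053], [0, 0, 0], 0.005], [[0.0022, 0, 0.0052], [0, 0, 0], 0.005], [[0.0027, 0, 0.0049], [0, 0, 0], 0.005], [[0.0032, 0, 0.0047], [0, 0, 0], 0.005], [[0.0035, 0, 0.0043], [0, 0, 0], 0.005], [[0.0039, 0, 0.0041], [0, 0, 0], 0.005], [[0.0042, 0, 0.0037], [0, 0, 0], 0.005]])

```text
clock: 36.8
position: [0.4629, -0.0434, 0.0849]
ee_rot: [0.003, -3.142, -0.0]
force: [-0.8, -0.1, -2.0]
width: 0.168
```

Call:
send_rows(deltas=[[[0.0047, 0, 0.0035], [0, 0, 0], 0.005], [[0.0049, 0, 0.0037], [0, 0, 0], 0.005], [[0.0051, 0, 0.0033], [0, 0, 0], 0.005], [[0.0054, 0, 0.0028], [0, 0, 0], 0.005], [[0.0057, 0, 0.0024], [0, 0, 0], 0.005], [[0.0058, 0, 0.0018], [0, 0, 0], 0.005], [[0.0059, 0, 0.0013], [0, 0, 0], 0.005], [[0.0061, 0, 0.0008], [0, 0, 0], 0.005], [[0.0061, 0, 0.0003], [0, 0, 0], 0.005], [[0.0061, 0, -0.0002], [0, 0, 0], 0.005]])

```text
clock: 37.8
position: [0.5193, -0.0432, 0.1045]
ee_rot: [-0.003, 3.141, 0.0]
force: [0.4, -0.1, 2.8]
width: 0.168
```

Call:
send_rows(deltas=[[[0.006, 0, -0.0005], [0, 0, 0], 0.005], [[0.006, 0, -0.001], [0, 0, 0], 0.005], [[0.006, 0, -0.001], [0, 0, 0], 0.005], [[0.004, 0, 0], [0, 0, 0], 0.005], [[0, 0, 0], [0, 0, 0], 0.005], [[0, 0, 0.01], [0, 0, 0], 0.005], [[0, 0, 0.02], [0, 0, 0], 0.005], [[0, 0, 0.03], [0, 0, 0], 0.005], [[-0.02, 0, 0.02], [0, 0, 0], 0.005], [[-0.03, 0, 0], [0, 0, 0], 0.005]])

```text
clock: 38.8
position: [0.4912, -0.0425, 0.1842]
ee_rot: [-0.003, 3.139, 0.001]
force: [0.2, 0.2, -1.4]
width: 0.171
```

Call:
send_rows(deltas=[[[-0.02, 0.02, 0], [0, 0, 0], 0.005], [[-0.01, 0.03, 0], [0, 0, 0], 0.005], [[0, 0.04, 0], [0, 0, 0], 0.005], [[0, 0.04, 0], [0, 0, 0], 0.005], [[0, 0.04, 0], [0, 0, 0], 0.005], [[0, 0.04, 0], [0, 0, 0], 0.005], [[0, 0.04, 0], [0, 0, 0], 0.005], [[0, 0.04, 0], [0, 0, 0], 0.005], [[0, 0.03, 0], [0, 0, 0], 0.005], [[0, 0.03, 0], [0, 0, 0], 0.005]])

```text
clock: 39.8
position: [0.459, 0.3074, 0.1817]
ee_rot: [0.004, -3.14, 0.003]
force: [0.4, 0.1, -0.7]
width: 0.171
```

```bash
python3 - <<'E'
from h import *
np.set_printoptions(precision=4,suppress=True)
s=st()
for n in("top","scene"):
    im=get_image(n)
    if n=="scene":cv2.imwrite("pics/s8.png",cv2.resize(im[80:280,200:400],None,fx=3,fy=3,interpolation=cv2.INTER_CUBIC)[:,:,::-1])
    for a,uv,k in blobs(im,(8,70,60),(22,255,255),100):
        p=ray(n,uv,.03)[0]
        if .45<p[0]<.85 and abs(p[1])<.23:print(n,a,uv,p)
E
```

```text
t 39.80 p [0.459  0.3074 0.1817] yaw(toolx) -3.139 toolz [-0.002 -0.002 -1.   ] F [ 0.4  0.1 -0.7] w 0.0157 q [ 0.    0.56 -1.    1.75  0.52  1.12  0.41]
top 301 [266.4884 150.7575] [ 0.7039 -0.0448  0.03  ]
top 304 [225.3257 155.0099] [0.6896 0.1271 0.03  ]
top 307 [287.4072 174.5049] [ 0.6024 -0.1293  0.03  ]
scene 342 [319.5175 189.6579] [0.6887 0.1262 0.03  ]
scene 385 [256.4312 224.1117] [ 0.601  -0.1302  0.03  ]
scene 387 [294.3204 224.1473] [ 0.7028 -0.0454  0.03  ]
```

View pics/s8.png

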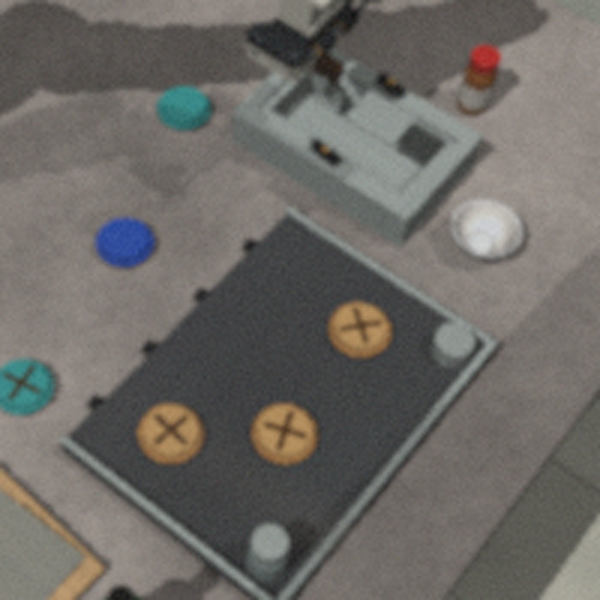

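All three cakes lie flat, cross up. Now the turner goes back into the box.

Call:
send_rows(deltas=[[[0.002, 0.02, 0], [0, 0, 0], 0.005], [[0.002, 0.02, 0], [0, 0, 0], 0.005], [[0.001, 0.018, 0], [0, 0, 0.008], 0.005], [[0, 0, -0.02], [0, 0, 0], 0.005], [[0, 0, -0.03], [0, 0, 0], 0.005], [[0, 0, -0.03], [0, 0, 0], 0.005], [[0, 0, -0.02], [0, 0, 0], 0.005], [[0, 0, 0], [0, 0, 0], 0.005], [[0, 0, 0], [0, 0, 0], 0.005], [[0, 0, 0], [0, 0, 0], 0.005]])

```text
clock: 40.9
position: [0.4658, 0.365, 0.0832]
ee_rot: [-0.015, 3.14, 0.002]
force: [0.7, 0.1, -1.7]
width: 0.174
```

```bash
python3 -c "
from h import *
st()"
```

```text
t 40.90 p [0.4658 0.365  0.0832] yaw(toolx) -3.132 toolz [ 0.001  0.001 -1.   ] F [ 0.7  0.1 -1.7] w 0.0159 q [-0.17  0.71 -0.89  1.76  0.65  0.99  0.26]
```

Call:
send_rows(deltas=[[[0, 0, -0.015], [0, 0, 0], 0.005], [[0, 0, -0.015], [0, 0, 0], 0.005], [[0, 0, -0.012], [0, 0, 0], 0.005], [[0, 0, -0.008], [0, 0, 0], 0.005], [[0, 0, -0.006], [0, 0, 0], 0.005], [[0, 0, -0.003], [0, 0, 0], 0.005], [[0, 0, -0.002], [0, 0, 0], 0.005], [[0, 0, 0], [0, 0, 0], 0.005], [[0, 0, 0], [0, 0, 0], 0.005], [[0, 0, 0], [0, 0, 0], 0.005]])

```text
clock: 41.9
position: [0.4656, 0.3648, 0.0217]
ee_rot: [-0.015, 3.141, 0.0]
force: [-0.3, -2.4, 6.9]
width: 0.17
```

Call:
send_rows(deltas=[[[0, 0, 0], [0, 0, 0], 0.03], [[0, 0, 0], [0, 0, 0], 0.03], [[0, 0, 0], [0, 0, 0], 0.03], [[0, 0, 0], [0, 0, 0], 0.03], [[0, 0, 0], [0, 0, 0], 0.03], [[0, 0, 0.01], [0, 0, 0], 0.03], [[0, 0, 0.02], [0, 0, 0], 0.03], [[0, 0, 0.03], [0, 0, 0], 0.03], [[0, 0, 0.03], [0, 0, 0], 0.03], [[0, 0, 0.03], [0, 0, 0], 0.03]])

```text
clock: 42.9
position: [0.4651, 0.3648, 0.1426]
ee_rot: [0.016, -3.142, -0.001]
force: [1.5, -0.1, -0.6]
width: 0.322
```

Call:
send_rows(deltas=[[[0, 0, 0.03], [0, 0, 0], 0.03], [[0, 0, 0.03], [0, 0, 0], 0.03], [[0, 0, 0.03], [0, 0, 0], 0.03], [[0, -0.03, 0], [0, 0, 0], 0.03], [[0, -0.03, 0], [0, 0, 0], 0.03], [[0, -0.03, 0], [0, 0, 0], 0.03], [[0, -0.03, 0], [0, 0, 0], 0.03], [[0, -0.03, 0], [0, 0, 0], 0.03], [[0, -0.03, 0], [0, 0, 0], 0.03], [[0, 0, 0], [0, 0, 0], 0.03]])

```text
clock: 43.9
position: [0.4658, 0.1802, 0.2308]
ee_rot: [0.007, -3.141, 0.005]
force: [0.1, -0.2, -0.2]
width: 0.325
```

```bash
python3 - <<'E'
from h import *
np.set_printoptions(precision=4,suppress=True)
s=st()
a=get_image("scene");b=get_image("top")
cv2.imwrite("pics/s9.png",np.vstack([cv2.resize(a[80:305,100:400],(800,600),interpolation=cv2.INTER_CUBIC)])[:,:,::-1])
for n,im in(("top",b),("scene",a)):
  for A,uv,k in blobs(im,(8,70,60),(22,255,255),100):
    p=ray(n,uv,.03)[0]
    if .45<p[0]<.85 and abs(p[1])<.23:print(n,A,p)
m=b.copy();m[:150]=128;m[240:]=128;m[:,:150]=128;m[:,185:]=128
for A,uv,k in blobs(m,(0,50,30),(20,255,200),15):print('turner handle',A,ray("top",uv,.052))
E
```

```text
t 43.90 p [0.4658 0.1802 0.2308] yaw(toolx) -3.137 toolz [-0.    -0.003 -1.   ] F [ 0.1 -0.2 -0.2] w 0.0299 q [ 0.33  0.43 -1.08  1.81  0.41  1.16  0.69]
top 303 [ 0.7042 -0.045   0.03  ]
top 303 [0.6894 0.127  0.03  ]
top 309 [ 0.6023 -0.1293  0.03  ]
scene 345 [0.6883 0.1264 0.03  ]
scene 386 [ 0.601  -0.1302  0.03  ]
scene 386 [ 0.7029 -0.0453  0.03  ]
turner handle 589 [[0.4794 0.328  0.052 ]]
```

View pics/s9.png

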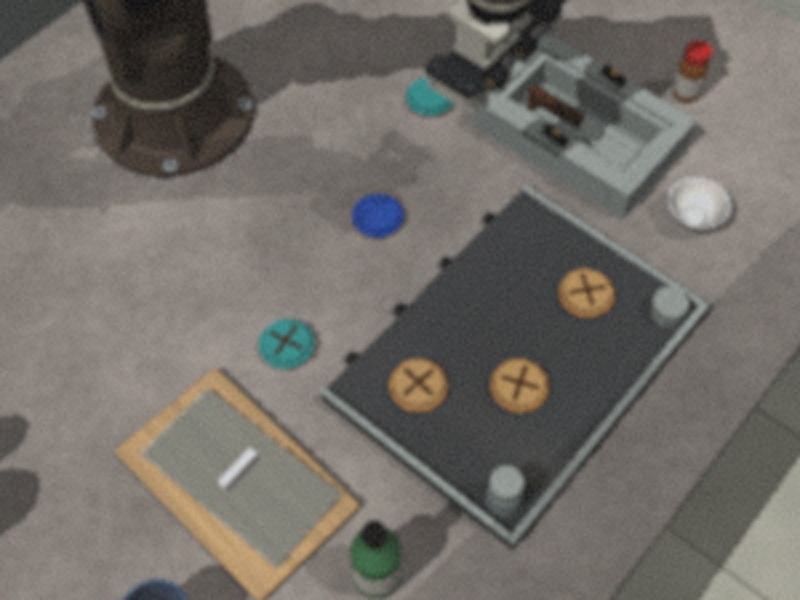

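The scene shows the turner lying in the box, three cakes cross up, and the cover on the board. The arm touches nothing, so I'm handing in.

```bash
python3 -c "
from h import *
print(job.sign_off())"
```

```text
the job is handed in; nothing more can be done
None
```

I finished the task and handed it in at about 44 s on the robot clock; the sign-off gave no verdict.

- **Buttons and cover:** I turned both buttons about 1.43 rad aside. I then lifted the cover out and laid it flat, handle up, at about the middle of the board.
- **Cakes:** Two plain cakes were present. I flipped each with the turner's blade, hooked under the waist and lifted over; the fingers never went near a cake.
- **Turner:** I laid it back in the box level, at the TCP height it was gripped at (0.0217 m against 0.0216 m), and released it.

**Last checks:** Both cameras put the three cakes at about (0.689, 0.127), (0.703, -0.045) and (0.602, -0.130), agreeing within about 2 mm. The last picture shows their crosses up. The cover is on the board, the turner is in the box, and the arm is clear at z = 0.23 m. The other things in view look unmoved.

**One check failed:** The top camera's colour reading of the turner's handle was mixed up with the arm in view, and its value, (0.479, 0.328), is not usable. For the turner's final place I relied on the release pose and the scene picture.

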